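# Load the orbital shaker with the conical flasks

### The job

Load the shaker: take the four open conical flasks that stand beside it one after another and stand each in the clamp of its own size on the shaker's platform, upright and with its base fully down on the clamp's disc. Set the glass down without dropping it, knock no flask over, and leave the squat flask with the black stopper where it stands.

Things in the scene. Friction and masses are not known exactly. Their poses are not given: they have to be found in the camera images.
- flask_large_center (a point): loose open conical flask of clear glass with a little in it, the largest size, 129 mm high, base 78 mm across, cone up to a round neck with a beaded rim 30 mm across; this point is on its axis half-way up, 64.5 mm above its underside, z along the axis to the mouth. Grasp it from above by the neck (the neck is about 26 mm across and takes up the top 34 mm)
- flask_medium_1_center (a point): loose open conical flask of clear glass with a little in it, one of the two of middle size, 104 mm high, base 66 mm across, cone up to a round neck with a beaded rim 30 mm across; this point is on its axis half-way up, 52.0 mm above its underside, z along the axis to the mouth. Grasp it from above by the neck (the neck is about 26 mm across and takes up the top 26 mm)
- flask_medium_2_center (a point): loose open conical flask of clear glass with a little in it, one of the two of middle size, 104 mm high, base 66 mm across, cone up to a round neck with a beaded rim 30 mm across; this point is on its axis half-way up, 52.0 mm above its underside, z along the axis to the mouth. Grasp it from above by the neck (the neck is about 26 mm across and takes up the top 26 mm)
- flask_small_center (a point): loose open conical flask of clear glass with a little in it, the smallest size, 84 mm high, base 50 mm across, cone up to a round neck with a beaded rim 30 mm across; this point is on its axis half-way up, 42.0 mm above its underside, z along the axis to the mouth. Grasp it from above by the neck (the neck is about 26 mm across and takes up the top 26 mm)
- clamp_large: flask clamp of bright steel for the large flask, fixed on the shaker's platform: a 3 mm base disc with six upright arms round a clear space 84 mm across; the arms are straight for 20 mm, then lean outwards as lead-in lips to 102 mm across at 31 mm above the origin. Origin on its axis at its underside (the platform's top); the flask's base comes to stand on the disc, 3 mm above the origin; z up
- clamp_medium_1: flask clamp of bright steel for the medium flasks (either one), fixed on the shaker's platform: a 3 mm base disc with six upright arms round a clear space 71 mm across; the arms are straight for 20 mm, then lean outwards as lead-in lips to 89 mm across at 31 mm above the origin. Origin on its axis at its underside (the platform's top); the flask's base comes to stand on the disc, 3 mm above the origin; z up
- clamp_medium_2: flask clamp of bright steel for the medium flasks (either one), fixed on the shaker's platform: a 3 mm base disc with six upright arms round a clear space 71 mm across; the arms are straight for 20 mm, then lean outwards as lead-in lips to 89 mm across at 31 mm above the origin. Origin on its axis at its underside (the platform's top); the flask's base comes to stand on the disc, 3 mm above the origin; z up
- clamp_small: flask clamp of bright steel for the small flask, fixed on the shaker's platform: a 3 mm base disc with six upright arms round a clear space 55 mm across; the arms are straight for 20 mm, then lean outwards as lead-in lips to 73 mm across at 31 mm above the origin. Origin on its axis at its underside (the platform's top); the flask's base comes to stand on the disc, 3 mm above the origin; z up
- shaker: low white orbital shaker, fixed, switched off: housing 212 x 216 mm with a black control panel on the side towards the robot, and on it a square grey metal platform 230 x 230 mm whose top is 84 mm above the bench; the four clamps stand on it in a square of 106 mm pitch, in any arrangement. Origin at its underside in the middle, z up
- squat_flask_center (a point): the odd one out: squat weighing flask, 65 mm across and 103 mm high, closed with a big black rubber stopper; it stands among the conical flasks and does not belong on the shaker. This point is on its axis half-way up, z up

How it is judged:
By the outcome, as a careful person would: the job done as asked, in the order asked, and still so for the second after the job is handed in, with the robot touching nothing.
It also fails if it takes over 104 s, if anything falls off the work surface, if the arm or the gripper's body presses on something with over 40 N, if the wrist force passes 120 N, or if a joint passes its speed limit or range.

### The arm

A 6-joint arm with a two-finger parallel gripper is mounted at the origin on a cart in front of the work surface, level with it; the furniture and walls round the work are solid. World frame = base frame: x ahead of the robot, y to its left, z up, the work surface at z = 0. Lengths are in m, angles in rad, forces in N, time in s.
With the tool pointing down it reaches from about 0.35 to 0.875 m from the base axis. Payload 4.2 kg.
Tool frame: the origin (TCP) lies at the very end of the fingers, on their centre line; the grasp point (between the pads) lies 19 mm behind it; z points along the fingers, y is the line along which they close (so a half turn about z gives the same grasp; the last joint's range is limited). The gripper opens to 85 mm and grips with 20 to 120 N. Pads are 22 mm wide; open, the fingers measure 114 mm over their backs; the gripper's body (76 mm by 85 mm) begins 54 mm behind the grasp point. The pads swing forward as they close: fully open they stand 13 mm farther back than shut.
Start: joints at [-1, 0.385, 0.008, 0, -1.194, -0.259], TCP at [0.192, -0.595, 0.231] pointing down, gripper open.
Joint ranges: [-3.14, 3.14], [-1.21, 2.06], [-1.07, 1.41], [-3.16, 2.05], [-2.99, -0.16], [-3.1, 3.1]. Speed limits (rad/s): [2.79, 2.79, 3.14, 3.14, 3.14, 3.14].

### API

Orientations are given as a rotation vector (axis times angle).
In Python, from rig import state, get_image, camera_params, bot, finder gives the robot as it stands. The module is installed in compiled form; this text tells all that it offers.
- The arm moves only by the tool move_arm, never from a script. Its argument "motion" is a list of rows, each a list of 2 entries, a list of its own where there are three numbers: the shift along the tool's x, y, z in mm, then the turn about the tool's z in units of 6 degrees (1.0 is 6 degrees). A call has exactly 10 rows; each row is the pose to reach, as a shift and turn from the pose commanded when the call began, along the tool's axes at that moment; what a row does not reach only later rows make up. A row lasts 1/12 s, in which the tool goes at most 41.7 mm and 7.16 degrees, less where a joint would pass 70% of its speed; a pose out of reach is approached as far as the arm can. A call with a gripper value outside its range is refused whole. "fingers" is the closure in counts, from 0 (fully open) to 255 (shut), set as the call begins (left out, the last holds). The fingers move at their own pace and stop on an object; "squeeze" is the grip in N (left out, the last holds). Time passes only in rows, so rows that repeat a pose let the fingers close, or fill a call up. It gives the time, the measured TCP pose, the force, the opening and the grip force at its end, in the units of the state.
- state(): the state, without advancing time (a new reading comes with each control period).
- get_image(name): name is "scene" or "top"; returns the picture (384x512x3 uint8, red, green, blue); there is no depth.
- camera_params(name): a dict with "vertical_fov" (degrees; the focal length in pixels is half the picture's height over the tangent of half this angle, whatever the lens; pixels are square), "cx", "cy" (the principal point, pixels), "world_from_camera" (4x4, takes a point from camera to world coordinates). Camera axes: x right, y up, looking along -z (the intrinsics and any distortion apply to the point x, -y, -z); pixel columns grow to the right and rows downward; lengths in m; the calibration is good to about 2 mm. A picture is of the moment at which its call begins. camera_params takes no time and is no camera call.
- bot.sign_off(): hands the job in; it is judged then, once.
Trained networks look in the newest picture that a camera, given by its name, has taken for a name from the list of things; names that differ only in an ending like _2 or _b are one class to them, and where a whole thing is asked for, a point or a joint stands for the part that bears it (a point fixed in the world has none). Each returns a list of dicts, best first, with "conf" (0 to 1); they miss things now and then, are a little off and sometimes report something else, mostly with a low value. They report only what shows in the picture. A call takes as long as a camera call.
- finder.boxes_of(name, camera): "pixel" ([column, row] in pixels, amid what is visible of it).
- finder.tip_of(name, camera): "pixel" ([column, row] in pixels: a listed point, or the origin of a listed thing).
The state is a dict: "clock": time; "joint_pos": joint angles; "qd": joint speeds; "joint_torque": joint torques, N m; "ee_pos": TCP position; "eef_rot": TCP orientation; "force": force on the tool from outside, world axes, zero at the start; "wrist_torque": the same for the moment, N m; "finger_gap": opening from 0.0 (shut) to 1.0 (fully open); "grasp_force": force on a finger pad.
Only numpy, scipy, OpenCV 4.12 (cv2) and the standard library are available. Lean on these libraries where they do the work, as an engineer would, in place of code of your own. Each camera call takes 0.05 s, during which the arm holds its last target. There are 200 camera calls.

## Working session

There is one attempt and no reset: what is moved stays moved. The work goes in short steps, Python scripts to look and compute and a tool call to move; the robot and the scene stay as the last step left them, time stands still between calls to the robot, and variables do not carry over. Pictures are saved under pics/ and viewed, at most 14 in all, crops included, and the job is handed in when it is done.

Besides the shell and the picture viewer there is one more tool, called by a JSON object that holds its "op" and its "data", one argument or row to a line. move_arm: Moves the arm, as the interface text tells. Its arguments: {"type":"object","properties":{"motion":{"type":"array","items":{"type":"array"}},"fingers":{"type":"number"},"squeeze":{"type":"number"}},"required":["motion"]}

```bash
mkdir -p pics; cat > h.py <<'E'
import numpy as np,cv2
from rig import state,get_image,camera_params,bot,finder
E
python3 - <<'E'
from h import *
print(state())
for c in ("scene","top"):
    p=camera_params(c);print(c,{k:(np.round(v,4).tolist() if k=="world_from_camera" else v) for k,v in p.items()})
    cv2.imwrite(f"pics/{c}0.png",get_image(c)[:,:,::-1])
    for n in ("flask_large_center","flask_medium_1_center","flask_small_center","squat_flask_center","clamp_large","clamp_medium_1","clamp_small","shaker"):
        print(n,[(np.round(d["pixel"],1).tolist(),round(d["conf"],2)) for d in finder.tip_of(n,c)])
E
```

```text
{'clock': 0.0, 'joint_pos': array([-1.00039047e+00,  3.85547721e-01,  6.61398582e-03, -5.10726414e-04,
       -1.19397279e+00, -2.58616302e-01]), 'qd': array([-0.00044805, -0.00116718, -0.00269598, -0.00064063, -0.00089727,
        0.00031452]), 'joint_torque': array([-5.17508142e-04, -3.92292631e+01,  1.88399756e+01,  4.18610528e+00,
       -4.60855590e-03, -3.45145693e-06]), 'ee_pos': array([ 0.19157825, -0.59430033,  0.23022053]), 'eef_rot': array([ 0.48741938, -3.10312841, -0.00333384]), 'force': array([ 0.17506276, -0.32678603, -0.35195423]), 'wrist_torque': array([-0.01787276, -0.03819785,  0.0478289 ]), 'grasp_force': 0.0, 'finger_gap': 1.001210549694412}
scene {'vertical_fov': 56.088695479062224, 'cx': 256.87555537435236, 'cy': 192.79915140834808, 'world_from_camera': [[-0.9064, 0.2304, -0.354, 0.2115], [-0.4218, -0.5369, 0.7307, 0.8036], [-0.0217, 0.8116, 0.5838, 0.5616], [0.0, 0.0, 0.0, 1.0]]}
flask_large_center [([192.8, 201.6], 0.73)]
flask_medium_1_center [([204.4, 244.0], 0.91)]
flask_small_center [([234.5, 221.6], 0.62)]
squat_flask_center [([255.7, 272.0], 0.97)]
clamp_large [([254.2, 147.3], 0.56)]
clamp_medium_1 [([244.2, 165.0], 0.77), ([282.6, 168.6], 0.62)]
clamp_small [([268.5, 182.8], 0.16)]
shaker [([271.4, 180.5], 0.81)]
top {'vertical_fov': 56.396842383333954, 'cx': 259.00330251693333, 'cy': 190.1679013832077, 'world_from_camera': [[-0.0012, 0.9861, -0.166, 0.3897], [-1.0, -0.0023, -0.0066, 0.1687], [-0.0069, 0.166, 0.9861, 0.9341], [0.0, 0.0, 0.0, 1.0]]}
flask_large_center [([223.4, 148.5], 0.63)]
flask_medium_1_center [([178.9, 192.9], 0.92)]
flask_small_center [([224.1, 198.1], 0.56)]
squat_flask_center [([169.6, 242.3], 0.62)]
clamp_large [([331.5, 162.3], 0.89), ([340.1, 206.7], 0.64)]
clamp_medium_1 [([288.8, 165.8], 0.79), ([295.6, 211.0], 0.57), ([338.5, 205.2], 0.37)]
clamp_small []
shaker [([306.3, 190.9], 0.56)]
```

```bash
python3 - <<'E'
import cv2
a=cv2.imread("pics/scene0.png");b=cv2.imread("pics/top0.png")
cv2.imwrite("pics/s_crop.png",cv2.resize(a[90:330,130:370],(720,720))[:600])
cv2.imwrite("pics/t_crop.png",cv2.resize(b[110:290,130:380],(800,576),interpolation=cv2.INTER_CUBIC))
a=cv2.resize(a[110:310,150:350],(600,600),interpolation=cv2.INTER_CUBIC);cv2.imwrite("pics/s_crop.png",a)
E
```

```text
(no output)
```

View pics/s_crop.png

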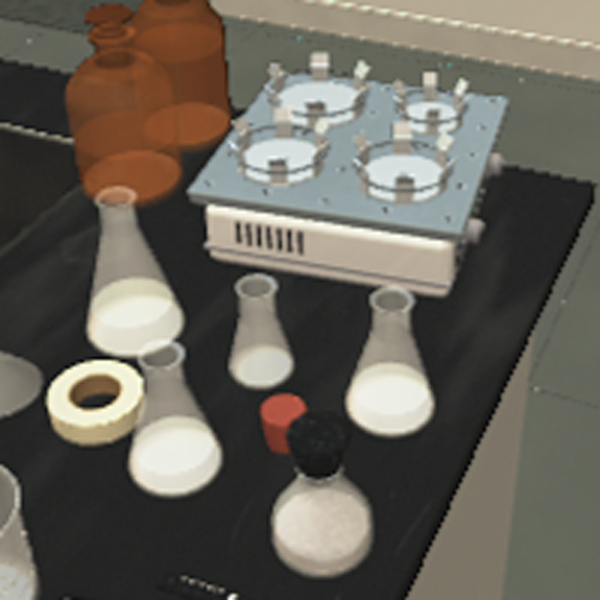

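View pics/t_crop.png

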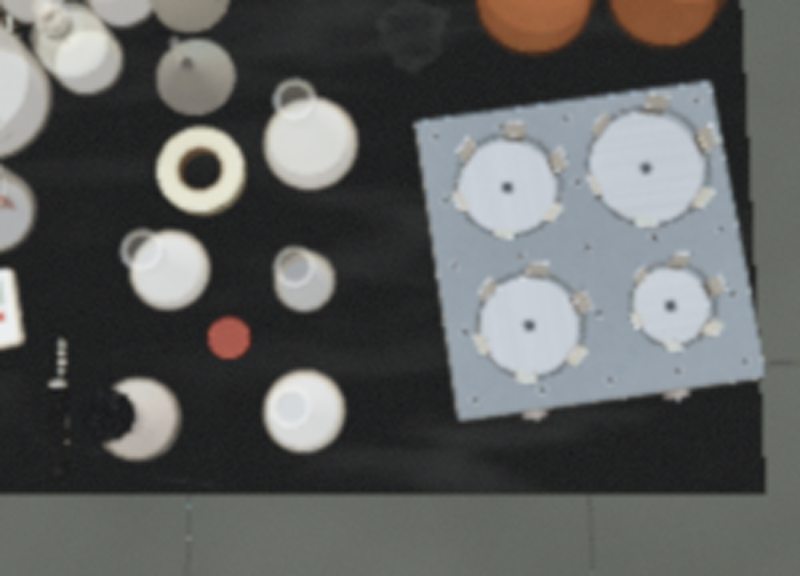

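View pics/top0.png

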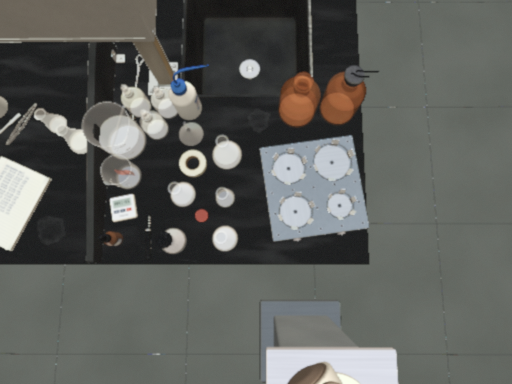

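Scene crop: shaker with the large clamp far left, small far right, and two medium clamps near. Flask rims sit at scene pixels of about large (189,176), medium A (204,228), small (236,206) and medium B (280,210). The squat flask with the black stopper is at (257,258). The top view shows the same layout, with clamp centre holes at (288,168), (332,162), (295,212) and (339,206).

```bash
cat >> h.py <<'E'
from scipy.spatial.transform import Rotation as Ro
from scipy.optimize import least_squares
P={c:camera_params(c) for c in("scene","top")}
def proj(X,c):
    p=P[c];W=np.array(p["world_from_camera"]);q=W[:3,:3].T@(np.asarray(X)-W[:3,3]);f=192/np.tan(np.radians(p["vertical_fov"]/2))
    return np.array([p["cx"]+f*q[0]/-q[2],p["cy"]-f*q[1]/-q[2]])
def tri(s,t):
    r=least_squares(lambda X:np.r_[proj(X,"scene")-s,proj(X,"top")-t],[.4,.1,.1]);return r.x,np.abs(r.fun).max()
def tool(d,s=None):
    s=s or state();return Ro.from_rotvec(s["eef_rot"]).inv().apply(np.asarray(d)-s["ee_pos"])*1000
E
python3 - <<'E'
from h import *
print(Ro.from_rotvec(state()["eef_rot"]).as_matrix().round(3))
f=lambda a:(150+a[0]/3,110+a[1]/3)
g=lambda a:(130+a[0]/3.2,110+a[1]/3.2)
for n,s,t in [("L rim",(117,197),(294,100)),("MA rim",(163,354),(142,250)),("S rim",(257,287),(294,267)),("MB rim",(391,300),(291,406)),
 ("cM1",(281,160),(507,187)),("cL",(318,102),(646,168)),("cM2",(403,178),(529,325)),("cS",(432,115),(670,306))]:
    x,e=tri(f(s),g(t));print(n,x.round(4),round(e,2))
for n,s,t in [("Lc",(192.8,201.6),(223.4,148.5)),("MAc",(204.4,244),(178.9,192.9)),("Sc",(234.5,221.6),(224.1,198.1)),("sq",(255.7,272),(169.6,242.3)),("cL",(254.2,147.3),(331.5,162.3)),("cM1",(244.2,165),(288.8,165.8)),("cM2",(282.6,168.6),(295.6,211))]:
    x,e=tri(s,t);print(n,x.round(4),round(e,2))
E
```

```text
[[-0.952 -0.307  0.   ]
 [-0.307  0.952  0.   ]
 [-0.    -0.    -1.   ]]
L rim [0.6415 0.2607 0.1274] 0.13
MA rim [0.5348 0.374  0.1018] 0.19
S rim [0.5253 0.264  0.0809] 0.1
MB rim [0.421  0.2625 0.1006] 0.11
cM1 [0.5862 0.1029 0.0846] 0.03
cL [ 0.6006 -0.0029  0.0853] 0.07
cM2 [0.4808 0.0879 0.0837] 0.1
cS [ 0.4942 -0.0168  0.0871] 0.2
Lc [0.6422 0.2636 0.0573] 0.92
MAc [0.5352 0.3752 0.0593] 1.82
Sc [0.5257 0.2653 0.0355] 1.91
sq [0.4137 0.3946 0.0524] 1.67
cL [ 0.6053 -0.004   0.073 ] 0.63
cM1 [0.5909 0.1    0.0777] 1.52
cM2 [0.4836 0.0878 0.0848] 0.62
```

{"op": "move_arm", "data": {
  "motion": [
    [[-15,15,-2],0],
    [[-40,39,-5],0],
    [[-66,65,-8],0],
    [[-92,90,-10],0],
    [[-118,116,-12],0],
    [[-144,141,-14],0],
    [[-170,167,-16],0],
    [[-196,192,-18],0],
    [[-222,218,-20],0],
    [[-248,243,-20],0]
  ],
  "fingers": 0,
  "squeeze": 40
}}

```text
clock: 1.73
ee_pos: [0.3539, -0.2859, 0.2521]
eef_rot: [-0.488, 3.102, -0.002]
force: [1.0, -0.7, -0.1]
finger_gap: 1.0
grasp_force: 0.0
```

{"op": "move_arm", "data": {
  "motion": [
    [[-26,26,0],0],
    [[-52,51,0],0],
    [[-78,77,0],0],
    [[-104,102,0],0],
    [[-130,127,0],0],
    [[-156,153,0],0],
    [[-182,178,0],0],
    [[-208,204,0],0],
    [[-234,229,0],0],
    [[-260,254,0],0]
  ]
}}

```text
clock: 2.57
ee_pos: [0.5233, 0.0359, 0.2517]
eef_rot: [-0.489, 3.103, 0.0]
force: [0.5, -0.7, -0.0]
finger_gap: 1.001
grasp_force: 0.0
```

```bash
cat >> h.py <<'E'
L=dict(L=(.6415,.2607,.1274),MA=(.5348,.374,.1018),S=(.5253,.264,.0809),MB=(.421,.2625,.1006))
C=dict(L=(.6000,-.0027),M1=(.5860,.1023),M2=(.4810,.0883),S=(.4950,-.0167))
E
python3 -c "
from h import *
s=state();print(s['clock'],s['ee_pos'].round(4),s['eef_rot'].round(4),s['joint_pos'].round(2),tool((*L['L'][:2],.15),s).round(1))"
```

```text
2.5667 [0.5233 0.0359 0.2517] [-4.8860e-01  3.1026e+00  1.0000e-04] [ 0.38  0.2  -0.2   0.   -1.17 -1.64] [-181.5  177.6  101.8]
```

{"op": "move_arm", "data": {
  "motion": [
    [[-26,26,0],0],
    [[-52,51,0],0],
    [[-78,77,0],0],
    [[-104,102,0],0],
    [[-130,127,0],0],
    [[-156,153,0],0],
    [[-173,169,10],0],
    [[-182,178,35],0],
    [[-182,178,65],0],
    [[-182,178,85],0]
  ]
}}

```text
clock: 3.4
ee_pos: [0.6405, 0.2601, 0.1628]
eef_rot: [0.488, -3.1, 0.001]
force: [0.0, 0.4, -0.6]
finger_gap: 1.001
grasp_force: 0.0
```

```bash
python3 -c "
from h import *
s=state();print(s['ee_pos'].round(4),tool((*L['L'][:2],.095),s).round(1))
a=get_image('scene')[120:260,140:340,::-1];b=get_image('top')[80:220,160:360,::-1]
cv2.imwrite('pics/c1.png',cv2.resize(np.hstack([a,b]),(800,280),interpolation=cv2.INTER_CUBIC))"
```

```text
[0.6405 0.2601 0.1628] [-1.4  0.3 67.8]
```

View pics/c1.png

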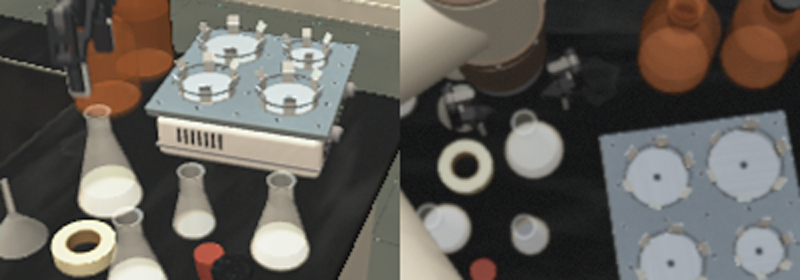

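```bash
python3 -c "
from h import *
s=state();R=Ro.from_rotvec(s['eef_rot']).as_matrix();e=s['ee_pos']
for dy in(-.05,0,.05):
  X=e+R@np.array([0,dy,-.013]);print(dy,X.round(3),(proj(X,'scene')-[140,120])*2,(proj(X,'top')-[160,80])*2+[400,0])
a=get_image('scene')[100:200,130:250,::-1]
cv2.imwrite('pics/c2.png',cv2.resize(a,(720,600),interpolation=cv2.INTER_CUBIC))"
```

```text
-0.05 [0.654 0.211 0.174] [107.34399538  52.06592153] [564.41753749  98.67690222]
0 [0.639 0.258 0.174] [95.06441862 74.30779665] [521.27448724 112.13940153]
0.05 [0.624 0.306 0.174] [81.44478534 98.97690279] [477.89682142 125.67511105]
```

View pics/c2.png

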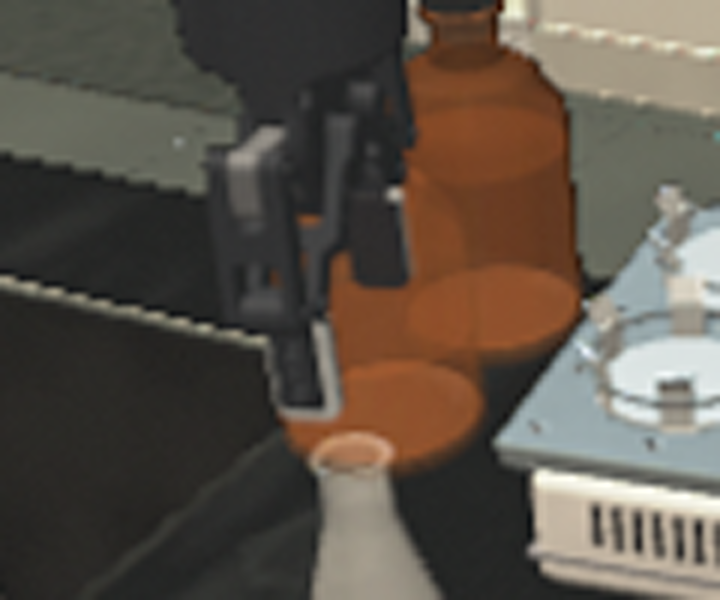

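The fingers are where the calibration puts them, tips at scene (182,169) and (194,147), straddling the large rim at (189,176). Descending.

{"op": "move_arm", "data": {
  "motion": [
    [[-1,0,15],0],
    [[-1,0,35],0],
    [[-1,0,55],0],
    [[-1,0,68],0],
    [[-1,0,68],0],
    [[-1,0,68],0],
    [[-1,0,68],0],
    [[-1,0,68],0],
    [[-1,0,68],0],
    [[-1,0,68],0]
  ]
}}

```text
clock: 4.38
ee_pos: [0.6428, 0.2598, 0.0996]
eef_rot: [-0.488, 3.102, 0.001]
force: [0.7, 0.6, 0.7]
finger_gap: 0.998
grasp_force: 0.0
```

{"op": "move_arm", "data": {
  "motion": [
    [[0,0,0],0],
    [[0,0,0],0],
    [[0,0,0],0],
    [[0,0,0],0],
    [[0,0,0],0],
    [[0,0,0],0],
    [[0,0,0],0],
    [[0,0,0],0],
    [[0,0,0],0],
    [[0,0,0],0]
  ],
  "fingers": 255,
  "squeeze": 35
}}

```text
clock: 5.22
ee_pos: [0.6423, 0.2597, 0.0982]
eef_rot: [0.488, -3.103, -0.0]
force: [-0.7, 0.5, -1.1]
finger_gap: 0.298
grasp_force: 35.6
```

{"op": "move_arm", "data": {
  "motion": [
    [[0,0,-6],0],
    [[0,0,-20],0],
    [[0,0,-40],0],
    [[0,0,-65],0],
    [[0,0,-90],0],
    [[0,0,-115],0],
    [[2,-4,-135],0],
    [[7,-14,-147],0],
    [[15,-29,-152],0],
    [[25,-49,-155],0]
  ]
}}

```text
clock: 6.05
ee_pos: [0.6328, 0.2045, 0.253]
eef_rot: [0.489, -3.102, -0.0]
force: [0.1, -0.6, -2.3]
finger_gap: 0.298
grasp_force: 35.5
```

{"op": "move_arm", "data": {
  "motion": [
    [[11,-22,0],0],
    [[22,-43,0],0],
    [[33,-65,0],0],
    [[44,-87,0],0],
    [[55,-109,0],0],
    [[66,-130,0],0],
    [[77,-152,0],0],
    [[86,-170,0],0],
    [[93,-182,0],0],
    [[96,-188,0],0]
  ]
}}

```text
clock: 6.88
ee_pos: [0.5981, -0.0058, 0.2523]
eef_rot: [0.483, -3.101, 0.0]
force: [0.0, 0.2, -2.1]
finger_gap: 0.298
grasp_force: 35.4
```

```bash
python3 -c "
from h import *
s=state();print(s['ee_pos'].round(4),s['finger_gap'],s['force'],tool((*C['L'],.098+.087),s).round(1))
a=get_image('scene')[90:190,190:310,::-1]
b=get_image('top')[120:220,270:390,::-1]
cv2.imwrite('pics/c3.png',cv2.resize(np.hstack([a,b]),(800,333),interpolation=cv2.INTER_CUBIC))"
```

```text
[ 0.5981 -0.0058  0.2523] 0.29756288984473656 [ 0.00576847  0.23548487 -2.11812896] [-2.9  2.4 67.3]
```

View pics/c3.png

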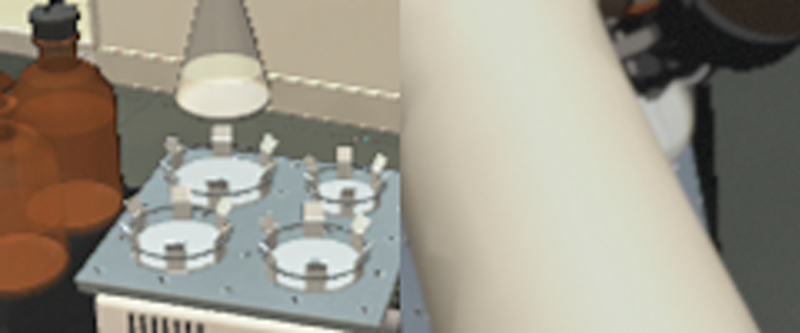

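{"op": "move_arm", "data": {
  "motion": [
    [[-1,1,3],0],
    [[-1,1,10],0],
    [[-1,1,18],0],
    [[-1,1,24],0],
    [[-1,1,25],0],
    [[-1,1,25],0],
    [[-1,1,25],0],
    [[-1,1,25],0],
    [[-1,1,25],0],
    [[-1,1,25],0]
  ]
}}

```text
clock: 7.82
ee_pos: [0.6007, -0.0018, 0.2287]
eef_rot: [-0.488, 3.103, 0.0]
force: [-0.0, -0.0, -3.1]
finger_gap: 0.296
grasp_force: 35.4
```

```bash
python3 -c "
from h import *
for i in range(4):
  s=state();print(s['ee_pos'].round(4),tool((*C['L'],.098+.087),s).round(1));a=get_image('scene')
for n in('flask_large_center','clamp_large'):
  print(n,[(d['pixel'],d['conf']) for d in finder.tip_of(n,'scene')])
e=s['ee_pos'];print(proj([e[0],e[1],e[2]-.098],'scene'),proj([e[0],e[1],e[2]-.098+.0645],'scene'),proj((*C['L'],.087),'scene'))
cv2.imwrite('pics/c4.png',cv2.resize(a[90:190,200:320,::-1],(720,600),interpolation=cv2.INTER_CUBIC))"
```

```text
[ 0.6007 -0.0018  0.2287] [ 1.  -0.6 43.7]
[ 0.6006 -0.0018  0.2286] [ 0.9 -0.6 43.6]
[ 0.6006 -0.0019  0.2286] [ 0.9 -0.6 43.6]
[ 0.6006 -0.0019  0.2285] [ 0.8 -0.6 43.5]
flask_large_center [([254.9, 105.7], 0.72)]
clamp_large [([255.8, 144.4], 0.98), ([253.3, 108.8], 0.46)]
[255.55073774 129.30958585] [254.96192956 106.70149995] [256.23502384 143.51760193]
```

View pics/c4.png

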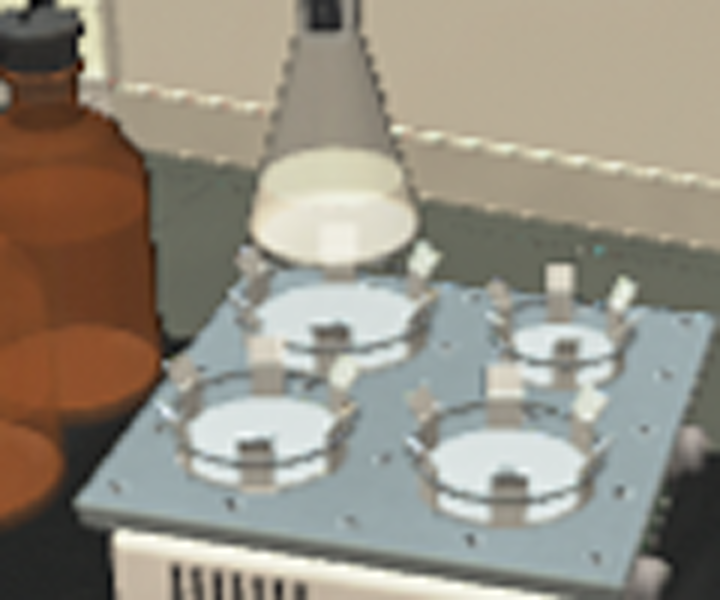

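The held flask's base is at (255.5,129) and the disc's centre at (256,144), both matching prediction. Lowering.

{"op": "move_arm", "data": {
  "motion": [
    [[1,-0.5,5],0],
    [[1,-0.5,11],0],
    [[1,-0.5,17],0],
    [[1,-0.5,23],0],
    [[1,-0.5,28],0],
    [[1,-0.5,33],0],
    [[1,-0.5,37],0],
    [[1,-0.5,40],0],
    [[1,-0.5,41],0],
    [[1,-0.5,41],0]
  ]
}}

```text
clock: 8.95
ee_pos: [0.5997, -0.0026, 0.187]
eef_rot: [0.488, -3.103, 0.0]
force: [-0.3, 0.3, -2.6]
finger_gap: 0.297
grasp_force: 35.5
```

{"op": "move_arm", "data": {
  "motion": [
    [[0,0,0.5],0],
    [[0,0,1],0],
    [[0,0,1.5],0],
    [[0,0,2],0],
    [[0,0,2],0],
    [[0,0,2],0],
    [[0,0,2],0],
    [[0,0,2],0],
    [[0,0,2],0],
    [[0,0,2],0]
  ]
}}

```text
clock: 9.78
ee_pos: [0.5998, -0.0026, 0.1853]
eef_rot: [-0.488, 3.103, -0.0]
force: [-0.5, 0.6, -2.8]
finger_gap: 0.298
grasp_force: 35.4
```

{"op": "move_arm", "data": {
  "motion": [
    [[0,0,0.2],0],
    [[0,0,0.5],0],
    [[0,0,0.7],0],
    [[0,0,1],0],
    [[0,0,1.2],0],
    [[0,0,1.5],0],
    [[0,0,1.5],0],
    [[0,0,1.5],0],
    [[0,0,1.5],0],
    [[0,0,1.5],0]
  ]
}}

```text
clock: 10.62
ee_pos: [0.6001, -0.0025, 0.185]
eef_rot: [-0.488, 3.102, -0.0]
force: [-2.1, 0.7, 5.6]
finger_gap: 0.297
grasp_force: 36.1
```

{"op": "move_arm", "data": {
  "motion": [
    [[0,0,-0.5],0],
    [[0,0,-0.5],0],
    [[0,0,-0.5],0],
    [[0,0,-0.5],0],
    [[0,0,-0.5],0],
    [[0,0,-0.5],0],
    [[0,0,-0.5],0],
    [[0,0,-0.5],0],
    [[0,0,-0.5],0],
    [[0,0,-0.5],0]
  ],
  "fingers": 0
}}

```text
clock: 11.45
ee_pos: [0.5998, -0.0026, 0.1843]
eef_rot: [0.488, -3.103, 0.0]
force: [0.3, -0.3, -0.8]
finger_gap: 1.002
grasp_force: 0.0
```

{"op": "move_arm", "data": {
  "motion": [
    [[0,0,-8],0],
    [[0,0,-22],0],
    [[0,0,-40],0],
    [[0,0,-58],0],
    [[-4,8,-68],0],
    [[-12,24,-72],0],
    [[-24,48,-72],0],
    [[-40,78,-72],0],
    [[-56,110,-72],0],
    [[-68,140,-72],0]
  ]
}}

```text
clock: 12.28
ee_pos: [0.6218, 0.1537, 0.2565]
eef_rot: [-0.487, 3.103, 0.0]
force: [0.4, -0.2, -0.4]
finger_gap: 1.002
grasp_force: 0.0
```

```bash
python3 -c "
from h import *
s=state();print(s['ee_pos'].round(4),tool((*L['S'][:2],.061),s).round(1))
a=get_image('scene')
cv2.imwrite('pics/c5.png',cv2.resize(a[90:230,180:340,::-1],(686,600),interpolation=cv2.INTER_CUBIC))"
```

```text
[0.6218 0.1537 0.2565] [ 58.1 134.5 195.5]
```

View pics/c5.png

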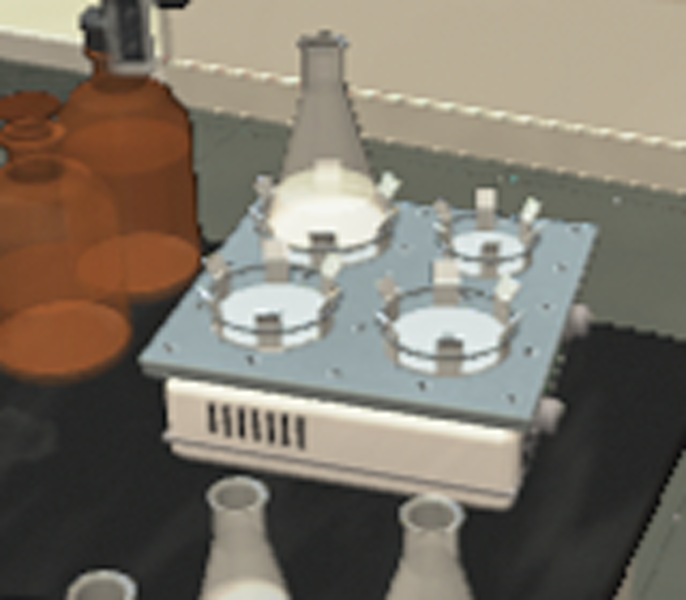

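The large flask stands upright in its clamp, mouth around scene (256,100). Next is the small one.

{"op": "move_arm", "data": {
  "motion": [
    [[10,24,5],0],
    [[22,50,15],0],
    [[34,78,28],0],
    [[45,104,45],0],
    [[53,122,65],0],
    [[57,131,85],0],
    [[58,134,105],0],
    [[58,134,122],0],
    [[58,134,130],0],
    [[58,134,130],0]
  ]
}}

```text
clock: 13.17
ee_pos: [0.5241, 0.2608, 0.1244]
eef_rot: [0.487, -3.1, 0.003]
force: [-0.6, 1.0, -0.6]
finger_gap: 1.001
grasp_force: 0.0
```

```bash
python3 -c "
from h import *
s=state();print(s['ee_pos'].round(4),tool((*L['S'][:2],.061),s).round(1))"
```

```text
[0.5241 0.2608 0.1244] [-2.4  2.7 63.3]
```

{"op": "move_arm", "data": {
  "motion": [
    [[-1,2,15],0],
    [[-1,2,35],0],
    [[-1,2,52],0],
    [[-1,2,62],0],
    [[-1,2,64],0],
    [[-1,2,64],0],
    [[-1,2,64],0],
    [[-1,2,64],0],
    [[-1,2,64],0],
    [[-1,2,64],0]
  ]
}}

```text
clock: 14.0
ee_pos: [0.5259, 0.2637, 0.0632]
eef_rot: [-0.488, 3.102, 0.001]
force: [-0.1, 0.2, 0.6]
finger_gap: 1.002
grasp_force: 0.0
```

```bash
python3 -c "
from h import *
s=state();print(s['ee_pos'].round(4),tool((*L['S'][:2],.061),s).round(1))"
```

```text
[0.5259 0.2637 0.0632] [0.5 0.4 2.2]
```

{"op": "move_arm", "data": {
  "motion": [
    [[0,0,1],0],
    [[0,0,1],0],
    [[0,0,1],0],
    [[0,0,1],0],
    [[0,0,1],0],
    [[0,0,1],0],
    [[0,0,1],0],
    [[0,0,1],0],
    [[0,0,1],0],
    [[0,0,1],0]
  ],
  "fingers": 255,
  "squeeze": 35
}}

```text
clock: 14.83
ee_pos: [0.5256, 0.2635, 0.0614]
eef_rot: [-0.488, 3.103, 0.0]
force: [0.1, 0.2, -0.1]
finger_gap: 0.297
grasp_force: 35.0
```

```bash
python3 -c "
from h import *
s=state();e=s['ee_pos'];print(e.round(4),s['finger_gap'],(tool((*C['S'],e[2]+.087),s)+tool((e[0]*2-L['S'][0],e[1]*2-L['S'][1],e[2]),s)*[1,0,0]).round(1))"
```

```text
[0.5256 0.2635 0.0614] 0.29661513006079737 [ 114.9 -257.3  -87. ]
```

{"op": "move_arm", "data": {
  "motion": [
    [[0,0,-6],0],
    [[0,0,-20],0],
    [[0,0,-40],0],
    [[0,0,-65],0],
    [[0,0,-90],0],
    [[0,0,-112],0],
    [[2,-4,-128],0],
    [[7,-15,-137],0],
    [[14,-32,-140],0],
    [[23,-51,-140],0]
  ]
}}

```text
clock: 15.67
ee_pos: [0.5189, 0.2066, 0.2015]
eef_rot: [-0.489, 3.103, 0.001]
force: [0.2, -0.6, -1.2]
finger_gap: 0.3
grasp_force: 35.0
```

{"op": "move_arm", "data": {
  "motion": [
    [[11,-24,0],0],
    [[22,-48,0],0],
    [[32,-73,0],0],
    [[43,-97,0],0],
    [[54,-121,0],0],
    [[65,-146,0],0],
    [[75,-168,0],0],
    [[83,-187,0],0],
    [[89,-200,0],0],
    [[92,-206,0],0]
  ]
}}

```text
clock: 16.5
ee_pos: [0.4928, -0.0193, 0.2001]
eef_rot: [0.482, -3.101, 0.0]
force: [-0.3, 0.4, -0.4]
finger_gap: 0.294
grasp_force: 35.0
```

{"op": "move_arm", "data": {
  "motion": [
    [[0,0,4],0],
    [[0,0,10],0],
    [[0,0,16],0],
    [[0,0,20],0],
    [[0,0,20],0],
    [[0,0,20],0],
    [[0,0,20],0],
    [[0,0,20],0],
    [[0,0,20],0],
    [[0,0,20],0]
  ]
}}

```text
clock: 17.33
ee_pos: [0.4951, -0.0163, 0.1815]
eef_rot: [-0.488, 3.103, 0.0]
force: [-0.6, 0.2, -0.8]
finger_gap: 0.289
grasp_force: 35.0
```

```bash
python3 -c "
from h import *
s=state();e=s['ee_pos'];print(e.round(4),tool((*C['S'],.0614+.087),s).round(1))
a=get_image('scene');print(proj([e[0],e[1],e[2]-.0614],'scene'),proj((*C['S'],.087),'scene'))
cv2.imwrite('pics/c6.png',cv2.resize(a[80:180,210:330,::-1],(720,600),interpolation=cv2.INTER_CUBIC))"
```

```text
[ 0.4951 -0.0163  0.1815] [ 0.2 -0.3 33.1]
[293.90989464 137.34296204] [293.51376026 148.31215346]
```

View pics/c6.png

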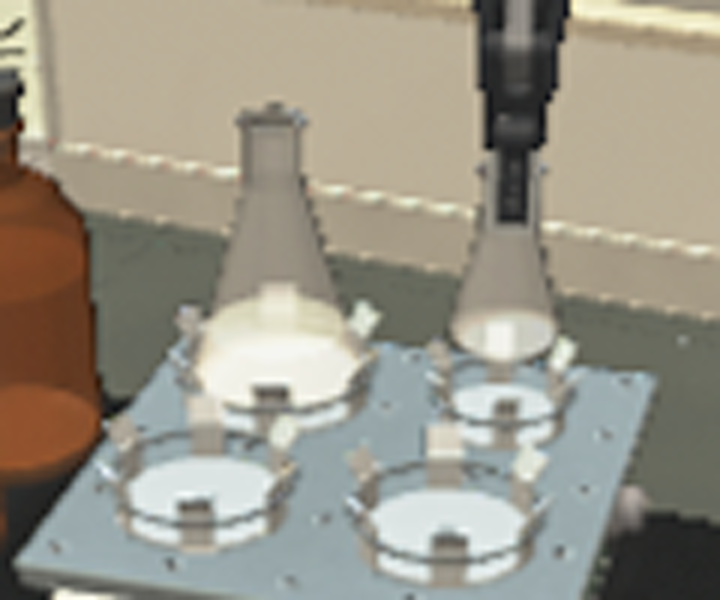

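The small flask's base at (293.8,136) is over the small clamp's disc at (293.8,147.5). Lowering.

{"op": "move_arm", "data": {
  "motion": [
    [[0,0,4],0],
    [[0,0,9],0],
    [[0,0,14],0],
    [[0,0,19],0],
    [[0,0,24],0],
    [[0,0,28],0],
    [[0,0,30],0],
    [[0,0,31],0],
    [[0,0,31],0],
    [[0,0,31],0]
  ]
}}

```text
clock: 18.22
ee_pos: [0.4951, -0.0164, 0.1504]
eef_rot: [-0.488, 3.103, -0.0]
force: [0.3, 0.4, -0.3]
finger_gap: 0.294
grasp_force: 35.0
```

{"op": "move_arm", "data": {
  "motion": [
    [[0,0,0.4],0],
    [[0,0,0.8],0],
    [[0,0,1.2],0],
    [[0,0,1.6],0],
    [[0,0,2],0],
    [[0,0,2.4],0],
    [[0,0,2.7],0],
    [[0,0,2.7],0],
    [[0,0,2.7],0],
    [[0,0,2.7],0]
  ]
}}

```text
clock: 19.05
ee_pos: [0.4952, -0.0164, 0.1481]
eef_rot: [-0.488, 3.103, -0.0]
force: [-1.6, 0.2, 3.6]
finger_gap: 0.294
grasp_force: 35.3
```

{"op": "move_arm", "data": {
  "motion": [
    [[0,0,0],0],
    [[0,0,0],0],
    [[0,0,0],0],
    [[0,0,0],0],
    [[0,0,0],0],
    [[0,0,0],0],
    [[0,0,0],0],
    [[0,0,0],0],
    [[0,0,0],0],
    [[0,0,0],0]
  ],
  "fingers": 0
}}

```text
clock: 19.88
ee_pos: [0.4949, -0.0164, 0.1476]
eef_rot: [0.488, -3.103, -0.0]
force: [0.2, 0.0, -0.3]
finger_gap: 0.995
grasp_force: 0.0
```

{"op": "move_arm", "data": {
  "motion": [
    [[0,0,-8],0],
    [[0,0,-22],0],
    [[0,0,-40],0],
    [[0,0,-58],0],
    [[-4,10,-70],0],
    [[-12,28,-74],0],
    [[-24,54,-74],0],
    [[-38,86,-74],0],
    [[-53,120,-74],0],
    [[-68,154,-74],0]
  ]
}}

```text
clock: 20.72
ee_pos: [0.5124, 0.1524, 0.2227]
eef_rot: [-0.487, 3.102, 0.001]
force: [1.1, -0.3, 0.5]
finger_gap: 1.005
grasp_force: 0.0
```

```bash
python3 -c "
from h import *
s=state();print(s['ee_pos'].round(4),tool((*L['MA'][:2],.081),s).round(1))
a=get_image('scene')
cv2.imwrite('pics/c7.png',cv2.resize(a[80:250,180:350,::-1],(600,600),interpolation=cv2.INTER_CUBIC))"
```

```text
[0.5124 0.1524 0.2227] [-89.  204.1 141.8]
```

View pics/c7.png

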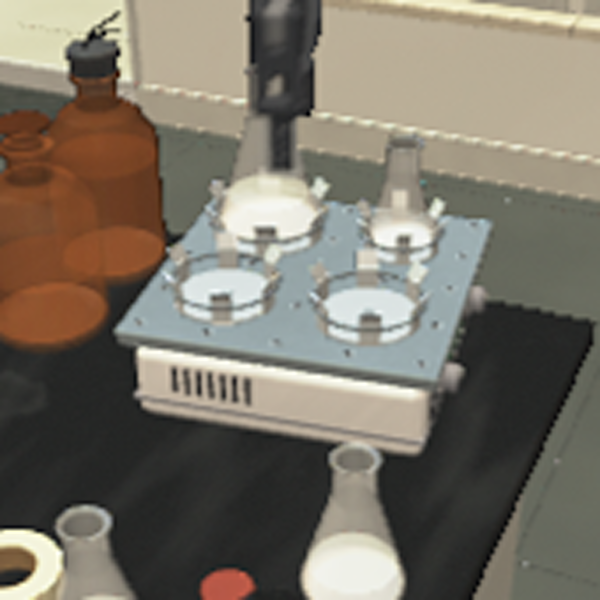

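The small flask is seated upright, base around (294,148). Next is medium A.

{"op": "move_arm", "data": {
  "motion": [
    [[-14,33,0],0],
    [[-29,66,0],0],
    [[-44,100,5],0],
    [[-58,134,12],0],
    [[-71,164,22],0],
    [[-81,186,36],0],
    [[-87,199,50],0],
    [[-89,204,64],0],
    [[-89,204,74],0],
    [[-89,204,76],0]
  ]
}}

```text
clock: 21.6
ee_pos: [0.5335, 0.3717, 0.1434]
eef_rot: [0.487, -3.1, 0.004]
force: [-0.4, -0.0, -1.0]
finger_gap: 0.999
grasp_force: 0.0
```

{"op": "move_arm", "data": {
  "motion": [
    [[0,0,10],0],
    [[0,0,26],0],
    [[0,0,42],0],
    [[0,0,56],0],
    [[0,0,64],0],
    [[0,0,65],0],
    [[0,0,65],0],
    [[0,0,65],0],
    [[0,0,65],0],
    [[0,0,65],0]
  ]
}}

```text
clock: 22.43
ee_pos: [0.535, 0.3729, 0.0818]
eef_rot: [-0.488, 3.102, 0.002]
force: [-0.1, 0.6, -0.4]
finger_gap: 1.003
grasp_force: 0.0
```

```bash
python3 -c "
from h import *
s=state();print(s['ee_pos'].round(4),tool((*L['MA'][:2],.081),s).round(1))"
```

```text
[0.535  0.3729 0.0818] [-0.2  1.1  0.8]
```

{"op": "move_arm", "data": {
  "motion": [
    [[0,1,0],0],
    [[0,1,0],0],
    [[0,1,0],0],
    [[0,1,0],0],
    [[0,1,0],0],
    [[0,1,0],0],
    [[0,1,0],0],
    [[0,1,0],0],
    [[0,1,0],0],
    [[0,1,0],0]
  ],
  "fingers": 255,
  "squeeze": 35
}}

```text
clock: 23.27
ee_pos: [0.5343, 0.3736, 0.0807]
eef_rot: [-0.488, 3.103, 0.0]
force: [0.0, 0.9, 0.5]
finger_gap: 0.296
grasp_force: 35.2
```

```bash
python3 -c "
from h import *
s=state();e=s['ee_pos'];print(e.round(4),s['finger_gap'],tool(L['MA'],s).round(1),tool((*C['M1'],e[2]+.087),s).round(1))"
```

```text
[0.5343 0.3736 0.0807] 0.2956520029255599 [ -0.6   0.2 -21.1] [  34.  -274.1  -87.1]
```

{"op": "move_arm", "data": {
  "motion": [
    [[0,0,-6],0],
    [[0,0,-20],0],
    [[0,0,-40],0],
    [[0,0,-65],0],
    [[0,0,-90],0],
    [[0,0,-112],0],
    [[0,-4,-128],0],
    [[2,-15,-137],0],
    [[4,-34,-140],0],
    [[7,-56,-140],0]
  ]
}}

```text
clock: 24.1
ee_pos: [0.5446, 0.3174, 0.2211]
eef_rot: [-0.489, 3.103, 0.001]
force: [-0.1, 0.3, -1.7]
finger_gap: 0.297
grasp_force: 35.1
```

{"op": "move_arm", "data": {
  "motion": [
    [[3,-26,0],0],
    [[6,-52,0],0],
    [[9,-78,0],0],
    [[13,-104,0],0],
    [[16,-130,0],0],
    [[19,-155,0],0],
    [[22,-178,0],0],
    [[25,-198,0],0],
    [[27,-212,0],0],
    [[27.5,-218,0],0]
  ]
}}

```text
clock: 24.93
ee_pos: [0.5849, 0.0996, 0.22]
eef_rot: [0.484, -3.102, 0.001]
force: [-0.2, -0.2, -2.0]
finger_gap: 0.296
grasp_force: 35.1
```

{"op": "move_arm", "data": {
  "motion": [
    [[0,0,4],0],
    [[0,0,10],0],
    [[0,0,16],0],
    [[0,0,20],0],
    [[0,0,20],0],
    [[0,0,20],0],
    [[0,0,20],0],
    [[0,0,20],0],
    [[0,0,20],0],
    [[0,0,20],0]
  ]
}}

```text
clock: 25.77
ee_pos: [0.5856, 0.1021, 0.2009]
eef_rot: [-0.488, 3.103, 0.0]
force: [1.1, -0.1, -1.5]
finger_gap: 0.295
grasp_force: 35.1
```

```bash
python3 -c "
from h import *
s=state();e=s['ee_pos'];print(e.round(4),tool((*C['M1'],.0807+.087),s).round(1))
a=get_image('scene');print(proj([e[0],e[1],e[2]-.0807],'scene'),proj((*C['M1'],.087),'scene'))
cv2.imwrite('pics/c8.png',cv2.resize(a[100:200,190:310,::-1],(720,600),interpolation=cv2.INTER_CUBIC))"
```

```text
[0.5856 0.1021 0.2009] [-0.5  0.  33.2]
[243.44665151 151.03261315] [243.8272872  162.44714223]
```

View pics/c8.png

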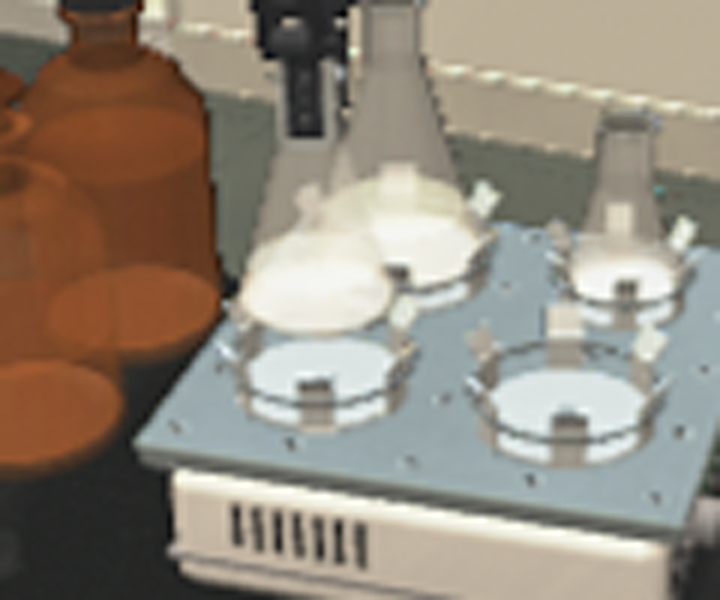

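The medium flask's base (243,147) is over its disc (243.5,163), as predicted. Lowering.

{"op": "move_arm", "data": {
  "motion": [
    [[0,0,4],0],
    [[0,0,9],0],
    [[0,0,14],0],
    [[0,0,19],0],
    [[0,0,24],0],
    [[0,0,28],0],
    [[0,0,30],0],
    [[0,0,31],0],
    [[0,0,31],0],
    [[0,0,31],0]
  ]
}}

```text
clock: 26.65
ee_pos: [0.5856, 0.1021, 0.1698]
eef_rot: [-0.488, 3.103, -0.0]
force: [1.2, -0.3, -1.3]
finger_gap: 0.296
grasp_force: 35.1
```

{"op": "move_arm", "data": {
  "motion": [
    [[0,0,0.4],0],
    [[0,0,0.8],0],
    [[0,0,1.2],0],
    [[0,0,1.6],0],
    [[0,0,2],0],
    [[0,0,2.4],0],
    [[0,0,2.7],0],
    [[0,0,2.7],0],
    [[0,0,2.7],0],
    [[0,0,2.7],0]
  ]
}}

```text
clock: 27.48
ee_pos: [0.5857, 0.1021, 0.1674]
eef_rot: [-0.488, 3.103, 0.0]
force: [-0.8, -0.5, 2.5]
finger_gap: 0.299
grasp_force: 35.3
```

{"op": "move_arm", "data": {
  "motion": [
    [[0,0,0],0],
    [[0,0,0],0],
    [[0,0,0],0],
    [[0,0,0],0],
    [[0,0,0],0],
    [[0,0,0],0],
    [[0,0,0],0],
    [[0,0,0],0],
    [[0,0,0],0],
    [[0,0,0],0]
  ],
  "fingers": 0
}}

```text
clock: 28.32
ee_pos: [0.5855, 0.102, 0.1669]
eef_rot: [-0.488, 3.103, 0.0]
force: [0.8, 0.1, 1.1]
finger_gap: 0.998
grasp_force: 0.0
```

{"op": "move_arm", "data": {
  "motion": [
    [[0,0,-8],0],
    [[0,0,-22],0],
    [[0,0,-40],0],
    [[0,0,-55],0],
    [[4,8,-63],0],
    [[14,26,-65],0],
    [[26,50,-65],0],
    [[40,76,-65],0],
    [[55,104,-65],0],
    [[70,132,-65],0]
  ]
}}

```text
clock: 29.15
ee_pos: [0.4767, 0.207, 0.232]
eef_rot: [0.487, -3.103, -0.0]
force: [1.1, 1.2, -0.0]
finger_gap: 0.999
grasp_force: 0.0
```

```bash
python3 -c "
from h import *
s=state();print(s['ee_pos'].round(4),tool((*L['MB'][:2],.081),s).round(1))
a=get_image('scene')
cv2.imwrite('pics/c9.png',cv2.resize(a[80:250,180:350,::-1],(600,600),interpolation=cv2.INTER_CUBIC))"
```

```text
[0.4767 0.207  0.232 ] [ 36.   69.9 151. ]
```

View pics/c9.png

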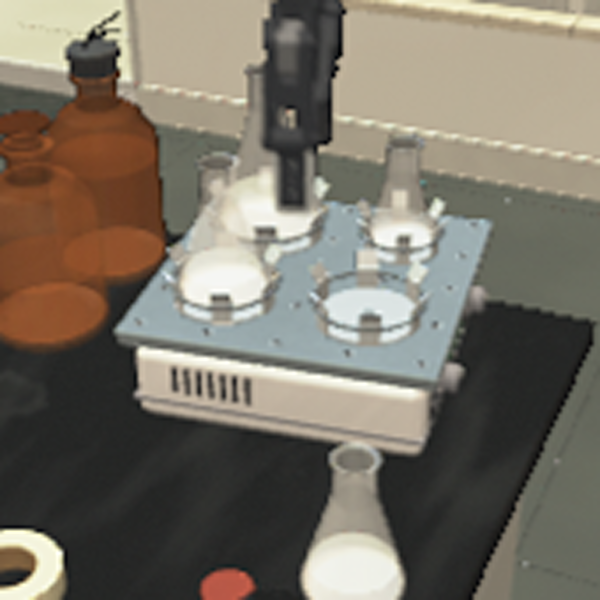

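Three flasks are seated: large, small and one medium in the near-left clamp at (243,160). Now the last medium flask.

{"op": "move_arm", "data": {
  "motion": [
    [[10,20,4],0],
    [[20,39,12],0],
    [[28,55,24],0],
    [[34,65,40],0],
    [[36,70,58],0],
    [[36,70,72],0],
    [[36,70,82],0],
    [[36,70,86],0],
    [[36,70,86],0],
    [[36,70,86],0]
  ]
}}

```text
clock: 30.03
ee_pos: [0.4227, 0.262, 0.1464]
eef_rot: [-0.488, 3.103, 0.0]
force: [-0.4, -0.0, 0.4]
finger_gap: 0.999
grasp_force: 0.0
```

{"op": "move_arm", "data": {
  "motion": [
    [[0,0,10],0],
    [[0,0,26],0],
    [[0,0,42],0],
    [[0,0,56],0],
    [[0,0,64],0],
    [[0,0,65],0],
    [[0,0,65],0],
    [[0,0,65],0],
    [[0,0,65],0],
    [[0,0,65],0]
  ]
}}

```text
clock: 30.87
ee_pos: [0.423, 0.2622, 0.0818]
eef_rot: [-0.488, 3.102, 0.002]
force: [0.4, -0.5, 0.2]
finger_gap: 1.006
grasp_force: 0.0
```

```bash
python3 -c "
from h import *
s=state();print(s['ee_pos'].round(4),tool((*L['MB'][:2],.081),s).round(1))"
```

```text
[0.423  0.2622 0.0818] [1.8 0.9 0.8]
```

{"op": "move_arm", "data": {
  "motion": [
    [[2,1,0],0],
    [[2,1,0],0],
    [[2,1,0],0],
    [[2,1,0],0],
    [[2,1,0],0],
    [[2,1,0],0],
    [[2,1,0],0],
    [[2,1,0],0],
    [[2,1,0],0],
    [[2,1,0],0]
  ]
}}

```text
clock: 31.7
ee_pos: [0.4204, 0.2621, 0.0809]
eef_rot: [0.488, -3.103, 0.0]
force: [0.1, -0.5, -0.9]
finger_gap: 0.999
grasp_force: 0.0
```

{"op": "move_arm", "data": {
  "motion": [
    [[0,0,0],0],
    [[0,0,0],0],
    [[0,0,0],0],
    [[0,0,0],0],
    [[0,0,0],0],
    [[0,0,0],0],
    [[0,0,0],0],
    [[0,0,0],0],
    [[0,0,0],0],
    [[0,0,0],0]
  ],
  "fingers": 255,
  "squeeze": 35
}}

```text
clock: 32.53
ee_pos: [0.4205, 0.2624, 0.081]
eef_rot: [-0.488, 3.103, 0.001]
force: [-0.6, 1.5, 0.2]
finger_gap: 0.293
grasp_force: 34.6
```

```bash
python3 -c "
from h import *
s=state();e=s['ee_pos'];print(e.round(4),s['finger_gap'],tool(L['MB'],s).round(1),tool((*C['M2'],e[2]+.087),s).round(1))"
```

```text
[0.4205 0.2624 0.081 ] 0.292778530627512 [ -0.6  -0.  -19.6] [  -4.2 -184.2  -87.1]
```

{"op": "move_arm", "data": {
  "motion": [
    [[0,0,-6],0],
    [[0,0,-20],0],
    [[0,0,-40],0],
    [[0,0,-65],0],
    [[0,0,-90],0],
    [[0,0,-112],0],
    [[0,-4,-128],0],
    [[0,-14,-137],0],
    [[0,-28,-140],0],
    [[-1,-44,-140],0]
  ]
}}

```text
clock: 33.37
ee_pos: [0.4346, 0.2197, 0.2215]
eef_rot: [-0.489, 3.103, 0.001]
force: [1.0, -0.6, -2.4]
finger_gap: 0.3
grasp_force: 34.5
```

{"op": "move_arm", "data": {
  "motion": [
    [[0,-18,0],0],
    [[0,-36,0],0],
    [[-1,-54,0],0],
    [[-1,-72,0],0],
    [[-1,-90,0],0],
    [[-2,-106,0],0],
    [[-2,-120,0],0],
    [[-3,-131,0],0],
    [[-3,-138,0],0],
    [[-3,-140,0],0]
  ]
}}

```text
clock: 34.2
ee_pos: [0.4805, 0.087, 0.2205]
eef_rot: [0.485, -3.103, 0.001]
force: [-0.1, 0.3, -2.7]
finger_gap: 0.295
grasp_force: 34.5
```

{"op": "move_arm", "data": {
  "motion": [
    [[0,0,4],0],
    [[0,0,10],0],
    [[0,0,16],0],
    [[0,0,20],0],
    [[0,0,20],0],
    [[0,0,20],0],
    [[0,0,20],0],
    [[0,0,20],0],
    [[0,0,20],0],
    [[0,0,20],0]
  ]
}}

```text
clock: 35.03
ee_pos: [0.4808, 0.0883, 0.2012]
eef_rot: [-0.488, 3.103, 0.0]
force: [-0.4, -0.6, -1.2]
finger_gap: 0.296
grasp_force: 34.5
```

```bash
python3 -c "
from h import *
s=state();e=s['ee_pos'];print(e.round(4),tool((*C['M2'],.081+.087),s).round(1))
a=get_image('scene');print(proj([e[0],e[1],e[2]-.081],'scene'),proj((*C['M2'],.087),'scene'))
cv2.imwrite('pics/c10.png',cv2.resize(a[100:200,220:340,::-1],(720,600),interpolation=cv2.INTER_CUBIC))"
```

```text
[0.4808 0.0883 0.2012] [-0.2 -0.1 33.2]
[284.52969402 156.65035405] [284.13406383 168.2487763 ]
```

View pics/c10.png

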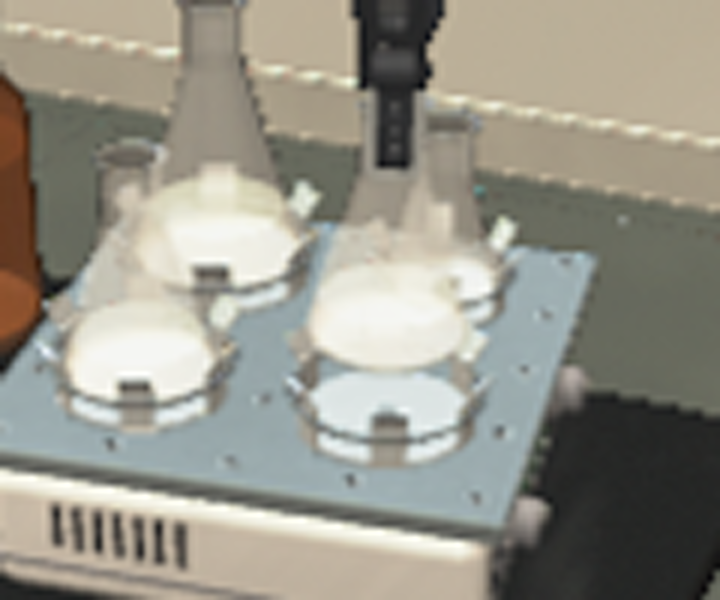

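The last flask's base at (284.5,154) is centred over the empty medium disc at (284.5,169). Lowering.

{"op": "move_arm", "data": {
  "motion": [
    [[0,0,4],0],
    [[0,0,9],0],
    [[0,0,14],0],
    [[0,0,19],0],
    [[0,0,24],0],
    [[0,0,28],0],
    [[0,0,30],0],
    [[0,0,31],0],
    [[0,0,31],0],
    [[0,0,31],0]
  ]
}}

```text
clock: 35.92
ee_pos: [0.4808, 0.0883, 0.1701]
eef_rot: [-0.488, 3.103, -0.0]
force: [-0.9, 0.3, -1.3]
finger_gap: 0.299
grasp_force: 34.5
```

{"op": "move_arm", "data": {
  "motion": [
    [[0,0,0.4],0],
    [[0,0,0.8],0],
    [[0,0,1.2],0],
    [[0,0,1.6],0],
    [[0,0,2],0],
    [[0,0,2.4],0],
    [[0,0,2.7],0],
    [[0,0,2.7],0],
    [[0,0,2.7],0],
    [[0,0,2.7],0]
  ]
}}

```text
clock: 36.75
ee_pos: [0.481, 0.0884, 0.1678]
eef_rot: [-0.488, 3.102, 0.0]
force: [-1.5, 0.9, 4.3]
finger_gap: 0.296
grasp_force: 35.1
```

{"op": "move_arm", "data": {
  "motion": [
    [[0,0,0],0],
    [[0,0,0],0],
    [[0,0,0],0],
    [[0,0,0],0],
    [[0,0,0],0],
    [[0,0,0],0],
    [[0,0,0],0],
    [[0,0,0],0],
    [[0,0,0],0],
    [[0,0,0],0]
  ],
  "fingers": 0
}}

```text
clock: 37.58
ee_pos: [0.4806, 0.0882, 0.1672]
eef_rot: [-0.488, 3.103, 0.0]
force: [-0.1, -0.2, -0.3]
finger_gap: 1.001
grasp_force: 0.0
```

{"op": "move_arm", "data": {
  "motion": [
    [[0,0,-8],0],
    [[0,0,-22],0],
    [[0,0,-42],0],
    [[0,0,-66],0],
    [[0,0,-92],0],
    [[0,0,-118],0],
    [[0,0,-144],0],
    [[0,0,-162],0],
    [[0,0,-170],0],
    [[0,0,-170],0]
  ]
}}

```text
clock: 38.42
ee_pos: [0.4813, 0.0885, 0.3396]
eef_rot: [-0.487, 3.099, 0.002]
force: [0.5, -0.5, 0.4]
finger_gap: 0.996
grasp_force: 0.0
```

```bash
python3 -c "
from h import *
s=state();print(s['ee_pos'].round(4))
a=get_image('scene')
cv2.imwrite('pics/c11.png',cv2.resize(a[80:290,150:350,::-1],(571,600),interpolation=cv2.INTER_CUBIC))"
```

```text
[0.4813 0.0885 0.3396]
```

View pics/c11.png

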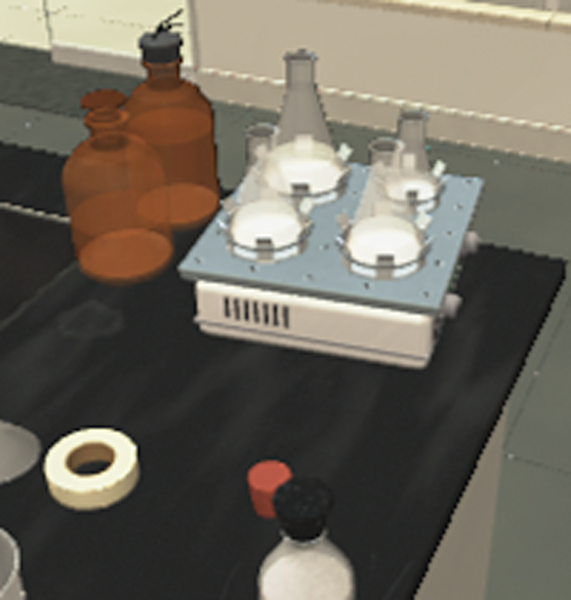

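All four flasks stand upright in their clamps (discs around scene (255,141), (293,146), (243,160) and (284,166)). The squat flask is untouched and the gripper is clear above.

```bash
python3 -c "
from h import *
print(bot.sign_off())"
```

```text
the job is handed in; nothing more can be done
None
```

The job is handed in: all four conical flasks stand upright and fully down in clamps of their own size, the squat flask was left where it stood, and it took about 38 s of the 104 s allowed.

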